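# Tip the seed tin into its taped place

### The arm

A 7-joint arm with a two-finger parallel gripper is mounted at the origin on a cart in front of the work surface, level with it; the furniture and walls round the work are solid. World frame = base frame: x ahead of the robot, y to its left, z up, the work surface at z = 0. Lengths are in mm, angles in rad, forces in N, time in s.
With the tool pointing down it reaches from about 425 to 1025 mm from the base axis. Payload 9.4 kg.
Tool frame: the origin (TCP) lies midway between the tips of the shut fingers; the grasp point (between the pads) lies tcp_to_grasp behind it (tcp_to_grasp is the distance from the TCP to the grasp point, in mm); z points along the fingers, y is the line along which they close (so a half turn about z gives the same grasp; the last joint's range is limited). The gripper opens to 93 mm and grips with 3 to 60 N. Pads are 15 mm wide; open, the fingers measure 128 mm over their backs; the gripper's body (75 mm by 188 mm) begins 65 mm behind the grasp point.
Start: joints at [1.112, 0.599, -0.003, 1.599, 0.002, 0.943, -0.08], TCP at [270.119, -672.8, 218.618] pointing down, gripper open.
Joint ranges: [-2.57, 2.57], [-0.35, 1.97], [-1.29, 1.29], [0.11, 2.56], [-1.05, 4.19], [0.11, 1.86], [-2.63, 2.63]. Speed limits (rad/s): [2.22, 2.22, 3.01, 3.01, 3.14, 3.14, 3.14].

### API

Orientations are given as a unit quaternion [w, x, y, z].
In Python, from rig import observe, get_image, get_calibration, sign_off, spot_in, place_of, tcp_to_grasp gives the robot as it stands. The module is installed in compiled form; this text tells all that it offers.
- The arm moves only by the tool jog_arm, never from a script. Its arguments are lists of equal length, an entry for each row: "gripper": the closure, from -1 (fully open) to 1 (shut); "dp": the shift along the tool's x, y, z in units of 40 mm (1.0 is 40 mm), a list of three; "turn": the turn, a rotation vector about the tool's x, y, z in units of 6 degrees (1.0 is 6 degrees), a list of three. In form: {"gripper": [gripper, ...], "dp": [[dx, dy, dz], ...], "turn": [[ax, ay, az], ...]}. A call has 1 to 10 rows; each row is the pose to reach, as a shift and turn from the pose commanded when the call began, along the tool's axes at that moment; what a row does not reach only later rows make up. A row lasts 1/12 s, in which the tool goes at most 41.7 mm and 7.16 degrees, less where a joint would pass 70% of its speed; a pose out of reach is approached as far as the arm can. A call with a gripper value outside its range is refused whole. The fingers move at their own pace and stop on an object; "grip_force" is the grip in N (left out, the last holds). Time passes only in rows, so rows that repeat a pose let the fingers close. It gives the time, the measured TCP pose, the force, the opening and the grip force at its end, in the units of the state.
- observe(): the state, without advancing time (a new reading comes with each control period).
- get_image(name): name is "scene" or "top" or "wrist"; returns (picture, depth): 480x640x3 uint8, red, green, blue; 480x640 float32, mm along the optical axis (not along the pixel's ray), 0 where there is no reading.
- get_calibration(name): a dict with "fx", "fy", "cx", "cy" (pixels), "world_to_cam" (4x4, takes a point from world to camera coordinates); the wrist camera has in their place "T_tool_cam" (4x4, takes a point from camera to tool coordinates, whose origin is the TCP and whose axes are the flange's). Camera axes: x right, y up, looking along -z (the intrinsics and any distortion apply to the point x, -y, -z); pixel columns grow to the right and rows downward; lengths in mm; the calibration is good to about 2 mm. The wrist camera is an equidistant fisheye: a pixel r from the principal point sees the ray r / f radians off the axis. A picture is of the moment at which its call begins: read the wrist's pose just before it. get_calibration takes no time and is no camera call.
- sign_off(): hands the job in; it is judged then, once.
Trained networks look in the newest picture that a camera, given by its name, has taken for a name from the list of things; names that differ only in an ending like _2 or _b are one class to them, and where a whole thing is asked for, a point or a joint stands for the part that bears it (a point fixed in the world has none). Each returns a list of dicts, best first, with "score" (0 to 1); they miss things now and then, are a little off and sometimes report something else, mostly with a low value. They report only what shows in the picture. A call takes as long as a camera call. They do not tell look-alikes from the thing itself.
- spot_in(camera, target): "centre" ([column, row] in pixels, amid what is visible of it).
- place_of(camera, target): "centre" ([column, row] in pixels: a listed point, or the origin of a listed thing).
The state is a dict: "clock": time; "joint_positions": joint angles; "qvel": joint speeds; "effort": joint torques, N m; "tool_pos": TCP position; "tool_rot": TCP orientation; "ft_force": force on the tool from outside, world axes, zero at the start; "ft_torque": the same for the moment, N m; "opening": opening from 0.0 (shut) to 1.0 (fully open); "grip_force": force on a finger pad.
Only numpy, scipy, OpenCV 4.12 (cv2) and the standard library are available. Lean on these libraries where they do the work, as an engineer would, in place of code of your own. Each camera call takes 0.05 s, during which the arm holds its last target. There are 200 camera calls.

### The job

The green seed tin has been left standing on its end beside the place marked for it with tape on the worktop, and the kitchen timer is in the way. Only pushing with the fingers and lifting nothing, slide the timer right out of the tape frame to one side; then push the tin squarely near its top so that it tips over and lies flat, lid up, wholly inside the frame. Leave the glass and the seed packet where they are.

Things in the scene. Friction and masses are not known exactly. Their poses are not given: they have to be found in the camera images.
- tin: Green tin box with a hinged lid that stays shut (0.2 to 0.37 kg, stiff). 109 mm along its own x, 154 mm along y, 66 mm along z; z points from base to lid; origin: centre of its base. At the start it stands on a 109 x 66 mm end: y up, lid (own z) facing away from the tape frame, base towards it, within 5 degrees. The lid's rim juts 2 mm, so the standing tin leans 2 degrees to its base side.
- tin_mid (a point): Centre of the tin, axes as the tin: about 77 mm above the worktop standing, 33 mm lying. Pushed low the standing tin would slide; pushed level on the middle of the lid above about 110 mm it tips over the bottom edge of its base side, which stays about in place, and falls by itself once its top has gone about 60 mm. Tipped, its centre ends about 106 mm beyond where it stood.
- tin_corner0 (a point): the point half-way up the tin's walls at the corner -53 mm along x and -77 mm along y from tin_mid in the tin's own axes: one of the four corners of the lying tin's outline
- tin_corner1 (a point): the point half-way up the tin's walls at the corner -53 mm along x and +77 mm along y from tin_mid in the tin's own axes: one of the four corners of the lying tin's outline
- tin_corner2 (a point): the point half-way up the tin's walls at the corner +53 mm along x and -77 mm along y from tin_mid in the tin's own axes: one of the four corners of the lying tin's outline
- tin_corner3 (a point): the point half-way up the tin's walls at the corner +53 mm along x and +77 mm along y from tin_mid in the tin's own axes: one of the four corners of the lying tin's outline
- frame (a point): Centre, on the worktop, of the place marked by a rectangle of brownish tape strips (15 mm wide, too thin to be an obstacle); inside them it is 220 mm along its own x, 190 mm along its own y. Its x points from the standing tin's side to the far side: at the start the tin stands about 11 cm away towards -x, within 15 mm of the x axis. The whole layout is turned anew each time: x points ahead of the robot, turned up to 46 degrees left or right.
- glass: Clear glass tumbler, 81 mm across, 92 mm tall, standing to one side of the tin (origin: centre of its underside); to be left alone.
- packet: Paper seed packet, 115 x 85 x 10 mm, lying flat to the other side of the tin (origin: centre of its underside); to be left alone.
- timer: Red and white round kitchen timer, 66 mm across, 43 mm tall, standing inside the tape frame where the tin has to land (origin: centre of its underside); it slides when pushed low at its side.
Mind the look-alikes: they are no part of the job. What is meant by the timer is not turquoise, and is the smaller of those in its own colour.

How it is judged:
By the outcome, as a careful person would: the job done as asked, in the order asked, and still so for the second after the job is handed in, with the robot touching nothing.
It also fails if it takes over 48 s, if anything falls off the work surface, if the arm or the gripper's body presses on something with over 40 N, if the wrist force passes 120 N, or if a joint passes its speed limit or range.

## Working session

There is one attempt and no reset: what is moved stays moved. The work goes in short steps, Python scripts to look and compute and a tool call to move; the robot and the scene stay as the last step left them, time stands still between calls to the robot, and variables do not carry over. Pictures are saved under pics/ and viewed, at most 10 in all, crops included, and the job is handed in when it is done.

Besides the shell and the picture viewer there is one more tool, called after "Emit:" as name(argument=value, ...) on one line, values as JSON. jog_arm: Moves the arm, as the interface text tells. Its arguments: {"type":"object","properties":{"gripper":{"type":"array"},"dp":{"type":"array"},"turn":{"type":"array"},"grip_force":{"type":"number"}},"required":["gripper","dp","turn"]}

```bash
mkdir -p pics; cat > h.py <<'E'
import numpy as np, cv2
from rig import *
def px2w(name,u,v,depth=None,z=None):
    c=get_calibration(name); M=np.linalg.inv(np.array(c["world_to_cam"]))
    d=np.array([(u-c["cx"])/c["fx"],-(v-c["cy"])/c["fy"],-1.0])
    o=M[:3,3]; r=M[:3,:3]@d
    t=depth if z is None else (z-o[2])/r[2]
    return o+t*r
def cloud(name,dep):
    c=get_calibration(name); M=np.linalg.inv(np.array(c["world_to_cam"]))
    v,u=np.mgrid[:480,:640]
    P=np.stack([(u-c["cx"])/c["fx"]*dep,-(v-c["cy"])/c["fy"]*dep,-dep],-1)
    return P@M[:3,:3].T+M[:3,3]
E
python3 - <<'E'
from h import *
c=get_calibration("top");print({k:v for k,v in c.items()})
ims={}
for n in("top","scene"):
    im,d=get_image(n); cv2.imwrite(f"pics/{n}0.png",im[...,::-1]); np.save(f"pics/{n}.npy",d)
    P=cloud(n,d)
    for t in("tin","tin_mid","timer","frame","glass","packet"):
        for f in(spot_in,place_of):
            if (t in("tin_mid","frame"))!=(f is place_of) and t!="timer":continue
            for r in f(n,t)[:3]:
                u,v=r["centre"];p=P[min(479,int(v)),min(639,int(u))]
                print(n,t,f.__name__,round(r["score"],2),np.round([u,v]),p.round(),px2w(n,u,v,z=0).round())
print(observe()["clock"],tcp_to_grasp, observe()["tool_rot"],observe()["tool_pos"])
E
```

```text
{'fx': 553.0204665663648, 'fy': 553.0204665663648, 'cx': 314.9626167804213, 'cy': 251.3363107617006, 'world_to_cam': array([[ 6.21088609e-02, -9.98069147e-01,  6.83477293e-04,
         3.60722785e+01],
       [ 9.76975940e-01,  6.09362670e-02,  2.04462182e-01,
        -4.98560362e+02],
       [-2.04109044e-01, -1.20311723e-02,  9.78874225e-01,
        -9.87663817e+02],
       [ 0.00000000e+00,  0.00000000e+00,  0.00000000e+00,
         1.00000000e+00]])}
top tin_mid call 0.78 [352. 268.] [449.   3. 153.] [476.  -7.   0.]
top tin_mid call 0.17 [289. 229.] [540. 120.  41.] [549. 121.   0.]
top timer call 0.71 [298. 337.] [335.  90.  42.] [337.  90.   0.]
top timer call 0.62 [398. 211.] [589. -86.  41.] [599. -93.   0.]
top timer call 0.6 [212. 248.] [491. 263.  51.] [501. 272.   0.]
top timer call 0.87 [213. 246.] [493. 259.  52.] [504. 269.   0.]
top timer call 0.85 [400. 212.] [587. -90.  39.] [598. -97.   0.]
top glass call 0.71 [287. 218.] [559. 125.  42.] [571. 127.   0.]
top glass call 0.31 [354. 265.] [457.  -1. 150.] [484. -11.   0.]
top packet call 0.71 [417. 328.] [ 367. -134.    9.] [ 368. -137.    0.]
scene tin call 0.7 [357. 242.] [445.  31. 107.] [ 525. -109.    0.]
scene tin_mid call 0.68 [357. 243.] [445.  31. 103.] [ 522. -104.   -0.]
scene timer call 0.82 [400. 334.] [322. 112.  34.] [337.  78.   0.]
scene timer call 0.8 [233. 360.] [485. 291.  42.] [516. 260.   0.]
scene timer call 0.68 [316. 228.] [591. -69.  28.] [ 616. -107.    0.]
scene timer call 0.97 [399. 343.] [319. 120.  26.] [330.  96.   0.]
scene timer call 0.82 [235. 370.] [476. 300.  38.] [502. 274.   0.]
scene timer call 0.55 [325. 235.] [508.  30.  95.] [588. -94.   0.]
scene glass call 0.75 [272. 276.] [522. 153.  83.] [593.  65.   0.]
scene packet call 0.58 [441. 259.] [ 364. -128.   12.] [ 368. -142.    0.]
0.8 18.8 [ 2.93988761e-05  9.81834409e-01  1.89739801e-01 -5.93668486e-06] [ 270.13151941 -672.80663677  218.67322593]
```

View pics/top0.png

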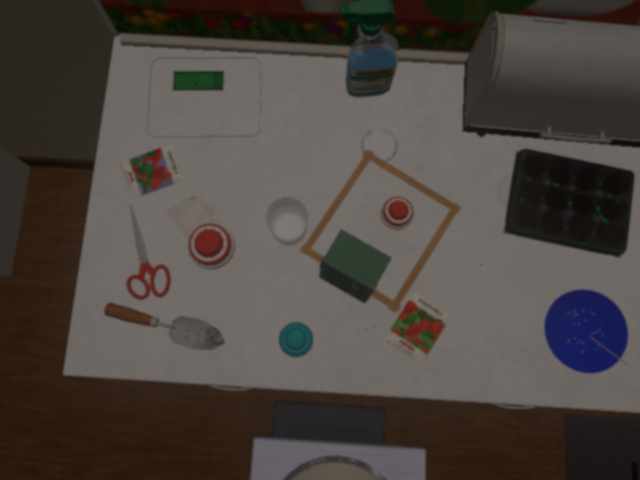

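View pics/scene0.png

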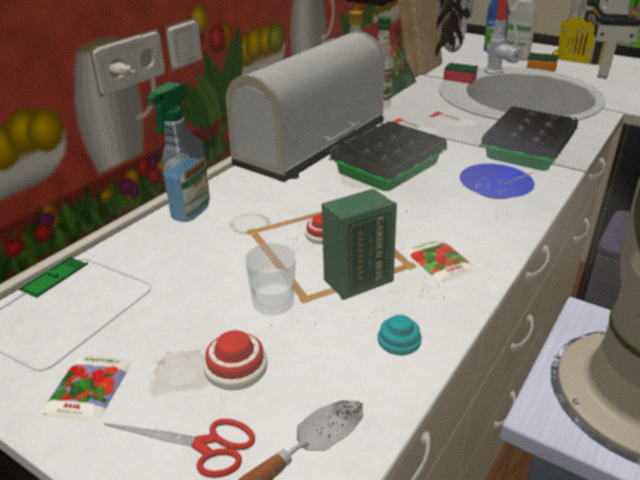

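The top view shows the tape frame with corners near (368,155), (457,208), (397,307) and (305,248). The small red timer is inside it at (398,211), and the tin stands on its near edge at (355,265). The glass is at (287,220), the packet at (418,328), and the look-alike timers (a larger red one and a turquoise one) are outside. Next I'll measure the frame and the tin.

```bash
python3 - <<'E'
from h import *
im=cv2.imread("pics/top0.png"); d=np.load("pics/top.npy"); P=cloud("top",d)
hsv=cv2.cvtColor(im,cv2.COLOR_BGR2HSV)
m=((hsv[...,0]>6)&(hsv[...,0]<22)&(hsv[...,1]>80)&(hsv[...,2]>60)).astype(np.uint8)
m[:150]=0;m[312:]=0;m[:,:300]=0;m[:,463:]=0
v,u=np.nonzero(m); W=px2w
pts=np.array([px2w("top",a,b,z=0)[:2] for a,b in zip(u,v)],np.float32)
r=cv2.minAreaRect(pts);print("frame",len(pts),r,cv2.boxPoints(r).round())
# outer lines robust
Z=P[...,2]
def rect(lo,hi,c,R,t):
    s=(Z>lo)&(Z<hi)&(np.hypot(P[...,0]-c[0],P[...,1]-c[1])<R)
    q=P[s]; r=cv2.minAreaRect(q[:,:2].astype(np.float32));print(t,len(q),q.mean(0).round(1),np.round(r[0],1),np.round(r[1],1),round(r[2],1),cv2.boxPoints(r).round().tolist())
rect(142,170,(450,0),110,"tintop")
rect(10,60,(589,-88),50,"timer")
rect(60,105,(520,120),80,"glass")
rect(4,20,(367,-134),90,"packet")
E
```

```text
frame 2527 ((553.1616821289062, -74.39494323730469), (256.9513244628906, 256.4884338378906), 61.090484619140625) [[ 379. -125.]
 [ 603. -249.]
 [ 728.  -24.]
 [ 503.  100.]]
tintop 2277 [464.8  -4.3 149.8] [465.6  -4.6] [102.6  66.9] 62.8 [[412.0, -35.0], [472.0, -65.0], [519.0, 26.0], [459.0, 56.0]]
timer 811 [588.  -86.9  28.1] [590.7 -87.9] [61.3 61.5] 11.3 [[555.0, -64.0], [567.0, -124.0], [627.0, -112.0], [615.0, -52.0]]
glass 490 [557.7 125.7  78.6] [548.1 123.4] [80.2 79.5] 52.7 [[492.0, 116.0], [555.0, 67.0], [604.0, 131.0], [541.0, 179.0]]
packet 1652 [ 369.7 -136.9    6.8] [ 365.7 -144.1] [136.4 136.2] 7.2 [[289.0, -85.0], [307.0, -220.0], [442.0, -203.0], [425.0, -68.0]]
```

```bash
python3 - <<'E'
from h import *
from scipy.optimize import minimize
im=cv2.imread("pics/top0.png")
hsv=cv2.cvtColor(im,cv2.COLOR_BGR2HSV)
m=((hsv[...,0]>6)&(hsv[...,0]<22)&(hsv[...,1]>80)&(hsv[...,2]>60)).astype(np.uint8)
m[:150]=0;m[312:]=0;m[:,:300]=0;m[:,463:]=0
v,u=np.nonzero(m)
p=np.array([px2w("top",a,b,z=0)[:2] for a,b in zip(u,v)])
for k in ((368,155),(457,208),(397,307),(305,248)): print(px2w("top",*k,z=0).round())
def dist(x,q):
    c,s=np.cos(x[2]),np.sin(x[2]); e=q-x[:2]; a=np.abs(e@[c,s]);b=np.abs(e@[-s,c])
    A,B=117.5,102.5
    ox=np.maximum(a-A,0);oy=np.maximum(b-B,0)
    return np.where((a<A)&(b<B),np.minimum(A-a,B-b),np.hypot(ox,oy))
f=lambda x:np.minimum(np.maximum(dist(x,p)-6,0),15).sum()
best=min((minimize(f,[560+dx,-70+dy,np.deg2rad(t)],method="Nelder-Mead",options=dict(initial_simplex=[[560+dx,-70+dy,np.deg2rad(t)],[575+dx,-70+dy,np.deg2rad(t)],[560+dx,-55+dy,np.deg2rad(t)],[560+dx,-70+dy,np.deg2rad(t+4)]])) for t in(-22,-28,-34) for dx in(-10,10) for dy in (-10,10)),key=lambda r:r.fun)
x=best.x;print(x[:2],np.degrees(x[2]),best.fun/len(p))
R=np.array([[np.cos(x[2]),np.sin(x[2])],[-np.sin(x[2]),np.cos(x[2])]])
for n,q in dict(tintop=(465.6,-4.6),t1=(412,-35),t2=(472,-65),t3=(519,26),t4=(459,56),timer=(589.5,-88),glass=(550,124),packet=(366,-140),base=(0,0)).items(): print(n,(R@(np.array(q)-x[:2])).round(1))
E
```

```text
Traceback (most recent call last):
  File "h.py", line 4, in px2w
    c=get_calibration(name); M=np.linalg.inv(np.array(c["world_to_cam"]))
ValueError: time passes only in moves, steps and waits
```

```bash
sed -i 's/^from rig import \*/from rig import *\nimport functools, rig\nget_calibration=functools.lru_cache(None)(rig.get_calibration)/' h.py; cat > fr.py <<'E'
from h import *
from scipy.optimize import minimize
im=cv2.imread("pics/top0.png")
hsv=cv2.cvtColor(im,cv2.COLOR_BGR2HSV)
m=((hsv[...,0]>6)&(hsv[...,0]<22)&(hsv[...,1]>80)&(hsv[...,2]>60)).astype(np.uint8)
m[:150]=0;m[312:]=0;m[:,:300]=0;m[:,463:]=0
v,u=np.nonzero(m)
p=np.array([px2w("top",a,b,z=0)[:2] for a,b in zip(u,v)])
for k in ((368,155),(457,208),(397,307),(305,248)): print(px2w("top",*k,z=0).round())
def dist(x,q):
    c,s=np.cos(x[2]),np.sin(x[2]); e=q-x[:2]; a=np.abs(e@[c,s]);b=np.abs(e@[-s,c])
    A,B=117.5,102.5
    ox=np.maximum(a-A,0);oy=np.maximum(b-B,0)
    return np.where((a<A)&(b<B),np.minimum(A-a,B-b),np.hypot(ox,oy))
f=lambda x:np.minimum(np.maximum(dist(x,p)-6,0),15).sum()
best=min((minimize(f,[560+dx,-70+dy,np.deg2rad(t)],method="Nelder-Mead",options=dict(initial_simplex=[[560+dx,-70+dy,np.deg2rad(t)],[575+dx,-70+dy,np.deg2rad(t)],[560+dx,-55+dy,np.deg2rad(t)],[560+dx,-70+dy,np.deg2rad(t+4)]])) for t in(-22,-28,-34) for dx in(-10,10) for dy in (-10,10)),key=lambda r:r.fun)
x=best.x;print(x[:2],np.degrees(x[2]),best.fun/len(p))
R=np.array([[np.cos(x[2]),np.sin(x[2])],[-np.sin(x[2]),np.cos(x[2])]])
for n,q in dict(tintop=(465.6,-4.6),t1=(412,-35),t2=(472,-65),t3=(519,26),t4=(459,56),timer=(589.5,-88),glass=(550,124),packet=(366,-140),base=(0,0)).items(): print(n,(R@(np.array(q)-x[:2])).round(1))
E
python3 fr.py
```

```text
[714. -28.   0.]
[ 613. -211.    0.]
[406. -98.   0.]
[512.  88.   0.]
[561.01172475 -60.10500432] -29.437302819197527 0.21495614099664237
tintop [-110.4    1.4]
t1 [-142.1  -51.4]
t2 [-75.1 -48. ]
t3 [-78.9  54.3]
t4 [-145.9   51. ]
timer [ 38.5 -10.3]
glass [-100.1  154.9]
packet [-130.6 -165.4]
base [-518.1 -223.4]
```

Emit:
jog_arm(gripper=[0.14,0.14,0.14,0.14,0.14,0.14,0.14,0.14,0.14,0.14], dp=[[0.7,-0.57,0],[1.4,-1.14,0],[2.1,-1.71,0],[2.8,-2.28,0],[3.5,-2.85,0],[4.2,-3.42,0],[4.9,-4.0,0],[5.6,-4.57,0],[6.3,-5.14,0],[7,-5.7,0]], turn=[[0,0,0],[0,0,0],[0,0,0],[0,0,0],[0,0,0],[0,0,0],[0,0,0],[0,0,0],[0,0,0],[0,0,0]])

```text
clock: 1.63
tool_pos: [445.6, -355.3, 218.9]
tool_rot: [0.0, 0.982, 0.19, 0.0]
ft_force: [1.0, -0.0, 0.3]
opening: 0.434
grip_force: 0.0
```

Emit:
jog_arm(gripper=[0.14,0.14,0.14,0.14,0.14,0.14,0.14,0.14,0.14,0.14], dp=[[0.7,-0.57,0],[1.4,-1.14,0],[2.1,-1.71,0],[2.8,-2.28,0],[3.5,-2.85,0],[4.2,-3.42,0],[4.9,-4.0,0],[5.6,-4.57,0],[6.3,-5.14,0],[6.96,-5.72,0]], turn=[[0,0,-0.6],[0,0,-1.2],[0,0,-1.9],[0,0,-2.6],[0,0,-3.2],[0,0,-3.9],[0,0,-4.5],[0,0,-5.1],[0,0,-5.8],[0,0,-6.45]])

```text
clock: 2.47
tool_pos: [619.0, -39.1, 218.8]
tool_rot: [0.0, 0.863, 0.506, 0.0]
ft_force: [1.4, 0.4, -0.0]
opening: 0.427
grip_force: 0.0
```

Emit:
jog_arm(gripper=[0.14,0.14], dp=[[0,0,0],[0,0,0]], turn=[[0,0,0],[0,0,0]])

```text
clock: 2.63
tool_pos: [618.7, -38.4, 218.5]
tool_rot: [-0.0, 0.863, 0.506, 0.0]
ft_force: [-0.1, 0.1, -0.4]
opening: 0.427
grip_force: 0.0
```

```bash
python3 - <<'E'
from h import *
from scipy.spatial.transform import Rotation as R
s=observe(); w=s["tool_rot"]; Rt=R.from_quat([w[1],w[2],w[3],w[0]]).as_matrix(); c=get_calibration("wrist")
im,d=get_image("wrist"); cv2.imwrite("pics/w1.png",im[...,::-1])
T=np.array(c["T_tool_cam"])
def ray(u,v,z):
    x,y=u-c["cx"],v-c["cy"];r=np.hypot(x,y);th=r/c["fx"]
    dd=np.array([np.sin(th)*x/r,-np.sin(th)*y/r,-np.cos(th)])
    o=Rt@T[:3,3]+s["tool_pos"]; g=Rt@T[:3,:3]@dd
    return o+g*(z-o[2])/g[2]
for t,f,z in(("timer",spot_in,25),("timer",place_of,0),("frame",place_of,0),("tin_mid",place_of,77)):
    for q in f("wrist",t)[:3]: print(t,f.__name__,round(q["score"],2),np.round(q["centre"]),ray(*q["centre"],z).round())
E
```

```text
timer call 0.97 [314. 265.] [598. -87.  25.]
timer call 0.9 [ 56. 234.] [348.  93.  25.]
timer call 0.73 [85. 34.] [506. 263.  25.]
timer call 0.84 [ 63. 232.] [338.  93.   0.]
timer call 0.83 [312. 259.] [595. -87.   0.]
timer call 0.57 [94. 35.] [506. 269.   0.]
```

View pics/w1.png

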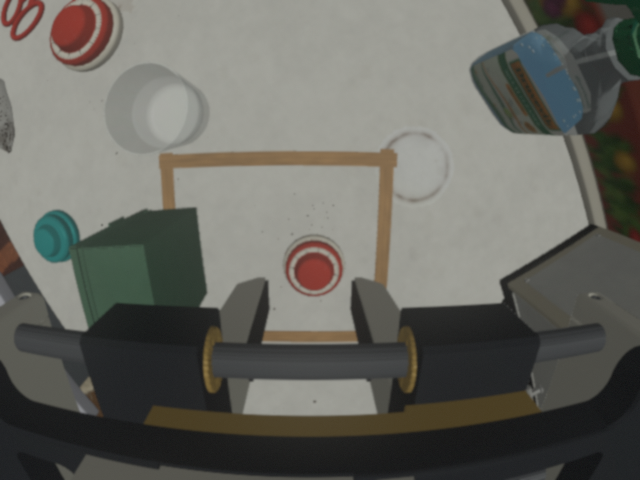

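The wrist view shows the small red timer at (314,266), centred between the fingers, with the tin to the left at (140,260). I'll go down on its far side and then push towards frame -y.

Emit:
jog_arm(gripper=[0.14,0.14,0.14,0.14,0.14,0.14,0.14,0.14], dp=[[0,0.1,0.8],[0,0.1,1.6],[0,0.1,2.4],[0,0.1,3.2],[0,0.1,4.0],[0,0.1,4.7],[0,0.1,5.1],[0,0.1,5.1]], turn=[[0,0,0],[0,0,0],[0,0,0],[0,0,0],[0,0,0],[0,0,0],[0,0,0],[0,0,0]])

```text
clock: 3.55
tool_pos: [619.2, -43.9, 11.2]
tool_rot: [-0.001, 0.864, 0.504, -0.002]
ft_force: [0.3, 0.3, 0.7]
opening: 0.427
grip_force: 0.0
```

Emit:
jog_arm(gripper=[0.14,0.14,0.14,0.14,0.14,0.14,0.14,0.14,0.14,0.14], dp=[[-0.2,0,0],[-0.4,0,0],[-0.6,0,0],[-0.8,0,0],[-1.0,0,0],[-1.25,0,0],[-1.5,0,0],[-1.75,0,0],[-2.0,0,0],[-2.25,0,0]], turn=[[0,0,0],[0,0,0],[0,0,0],[0,0,0],[0,0,0],[0,0,0],[0,0,0],[0,0,0],[0,0,0],[0,0,0]])

```text
clock: 4.38
tool_pos: [577.3, -121.8, 14.9]
tool_rot: [0.0, 0.863, 0.504, 0.0]
ft_force: [2.4, 2.9, 4.6]
opening: 0.43
grip_force: 2.5
```

Emit:
jog_arm(gripper=[0.14,0.14,0.14,0.14,0.14,0.14,0.14,0.14,0.14,0.14], dp=[[-0.25,0,0],[-0.5,0,0],[-0.75,0,0],[-1.0,0,0],[-1.25,0,0],[-1.5,0,0],[-1.75,0,0],[-2.0,0,0],[-2.2,0,0],[-2.35,0,0]], turn=[[0,0,0],[0,0,0],[0,0,0],[0,0,0],[0,0,0],[0,0,0],[0,0,0],[0,0,0],[0,0,0],[0,0,0]])

```text
clock: 5.22
tool_pos: [530.4, -204.2, 14.5]
tool_rot: [-0.0, 0.864, 0.504, -0.0]
ft_force: [1.6, 2.6, 5.1]
opening: 0.429
grip_force: 2.6
```

Emit:
jog_arm(gripper=[0.14,0.14,0.14,0.14,0.14,0.14,0.14,0.14], dp=[[0,0,0],[0.5,0,0],[0.5,0,-1],[0.5,0,-2],[0.5,0,-3],[0.5,0,-4],[0.5,0,-5],[0.5,0,-5]], turn=[[0,0,0],[0,0,0],[0,0,0],[0,0,0],[0,0,0],[0,0,0],[0,0,0],[0,0,0]])

```text
clock: 5.88
tool_pos: [543.3, -186.7, 221.3]
tool_rot: [0.003, 0.864, 0.504, 0.003]
ft_force: [0.4, 0.2, -0.4]
opening: 0.426
grip_force: 0.0
```

```bash
python3 - <<'E'
from h import *
im,d=get_image("top"); cv2.imwrite("pics/t2.png",im[...,::-1])
x=(561,-60);t=np.deg2rad(-29.4);R=np.array([[np.cos(t),np.sin(t)],[-np.sin(t),np.cos(t)]])
P=cloud("top",d)
for f in(spot_in,place_of):
  for q in f("top","timer")[:3]:
    u,v=q["centre"];p=P[int(v),int(u)];print(q["score"],p.round(),(R@(p[:2]-x)).round())
E
```

```text
0.87 [338.  96.  39.] [-271.   27.]
0.83 [493. 265.  52.] [-218.  250.]
0.59 [ 507. -222.   38.] [  33. -168.]
0.93 [489. 258.  53.] [-219.  242.]
0.89 [ 511. -222.   38.] [  36. -166.]
0.57 [335.  87.  37.] [-269.   17.]
```

View pics/t2.png

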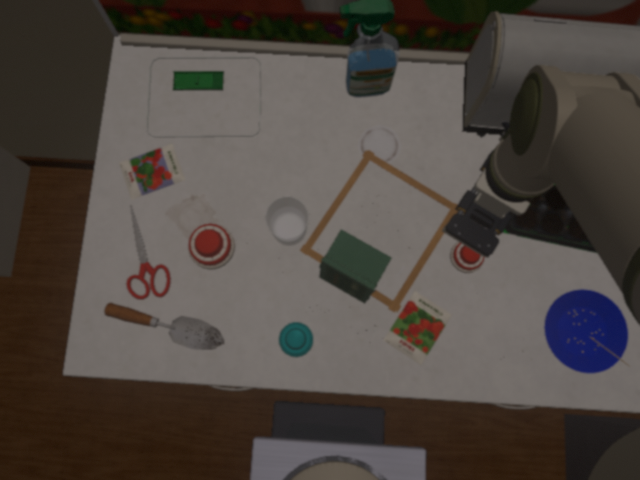

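The timer is now fully outside the frame, at (468,255) or about y = -167 mm in frame axes, and the tin is untouched. Next I'll get the tin's yaw and the joint margins.

```bash
python3 - <<'E'
from h import *
s=observe();print(np.round(s["joint_positions"],2),s["tool_pos"].round() if hasattr(s["tool_pos"],"round") else s["tool_pos"])
t=np.deg2rad(-29.4);R=np.array([[np.cos(t),np.sin(t)],[-np.sin(t),np.cos(t)]])
for k in range(2):
    im,d=get_image("top");P=cloud("top",d)
    g=im.astype(int);green=(g[...,1]>g[...,0]+12)
    s=green&(P[...,2]>143)&(P[...,2]<170)&(np.hypot(P[...,0]-465,P[...,1]+5)<100)
    s=cv2.morphologyEx(s.astype(np.uint8),cv2.MORPH_OPEN,np.ones((3,3)))>0
    q=P[s]; f=((q[:,:2]-[561,-60])@R.T).astype(np.float32)
    r=cv2.minAreaRect(f);ev=np.linalg.eigh(np.cov(f.T))[1][:,1]
    A=np.c_[f,np.ones(len(f))];pl=np.linalg.lstsq(A,q[:,2],rcond=None)[0]
    print(len(q),f.mean(0),r,cv2.boxPoints(r).round().tolist(),"pca",np.degrees(np.arctan2(-ev[0],ev[1])),pl)
for n in("glass","packet"): print(n,[(R@(px2w("top",*q["centre"],z=0)[:2]-[561,-60])).round() for q in spot_in("top",n)[:2]])
E
```

```text
[ 0.45  0.44 -0.3   1.95  0.18  0.79 -0.47] [ 540. -186.  214.]
1565 [-106.67812       0.46633616] ((-109.55310821533203, 1.2538108825683594), (60.64841079711914, 93.37376403808594), 2.7022759914398193) [[-142.0, 46.0], [-138.0, -47.0], [-77.0, -44.0], [-81.0, 49.0]] pca 1.8436349650316264 [-4.80645170e-02 -2.50783361e-03  1.44505528e+02]
1567 [-106.749535     2.3947446] ((-109.42078399658203, 1.2776031494140625), (60.954498291015625, 93.47100830078125), 2.2360432147979736) [[-142.0, 47.0], [-138.0, -47.0], [-77.0, -44.0], [-81.0, 49.0]] pca 1.5433202881574541 [-5.53998746e-02 -4.97640780e-03  1.43764644e+02]
glass [array([-86., 168.])]
packet [array([-126., -164.])]
```

Emit:
jog_arm(gripper=[-0.3,-0.3,-0.3,-0.3,-0.3,-0.3,-0.3,-0.3,-0.3,-0.3], dp=[[0.3,-0.55,-0.3],[0.6,-1.1,-0.3],[0.9,-1.6,-0.3],[1.2,-2.15,-0.3],[1.5,-2.7,-0.3],[1.8,-3.2,-0.3],[2.1,-3.75,-0.3],[2.4,-4.3,-0.3],[2.7,-4.85,-0.3],[2.97,-5.36,-0.3]], turn=[[0,0,-1.1],[0,0,-2.2],[0,0,-3.3],[0,0,-4.4],[0,0,-5.5],[0,0,-6.6],[0,0,-7.7],[0,0,-8.8],[0,0,-9.9],[0,0,-11]])

```text
clock: 7.07
tool_pos: [411.3, 24.2, 225.8]
tool_rot: [-0.001, 0.447, 0.895, -0.0]
ft_force: [0.5, 0.8, -0.2]
opening: 0.651
grip_force: 0.0
```

Emit:
jog_arm(gripper=[-0.3,-0.3,-0.3,-0.3,-0.3,-0.3], dp=[[0,0,0],[0,0,0],[0,0,0],[0,0,0],[0,0,0],[0,0,0]], turn=[[0,0,-1.1],[0,0,-2.2],[0,0,-3.3],[0,0,-4.37],[0,0,-4.37],[0,0,-4.37]])

```text
clock: 7.57
tool_pos: [412.3, 23.0, 225.9]
tool_rot: [-0.001, 0.237, 0.972, 0.0]
ft_force: [-0.2, -0.4, 0.2]
opening: 0.65
grip_force: 0.0
```

```bash
python3 - <<'E'
from h import *
s=observe();print(np.round(s["joint_positions"],2),s["tool_pos"],s["tool_rot"],s["opening"])
E
```

```text
[ 0.46  0.3  -0.81  2.23  0.33  0.73  0.52] [412.26299764  23.03004613 225.92505576] [-9.10921715e-04  2.36915721e-01  9.71529774e-01  9.59224245e-05] 0.6500416188228297
```

Emit:
jog_arm(gripper=[-0.3,-0.3,-0.3,-0.3,-0.3], dp=[[0,0,0.7],[0,0,1.4],[0,0,2.1],[0,0,2.45],[0,0,2.45]], turn=[[0,0,0],[0,0,0],[0,0,0],[0,0,0],[0,0,0]])

```text
clock: 7.98
tool_pos: [411.1, 23.2, 126.1]
tool_rot: [-0.002, 0.236, 0.972, -0.001]
ft_force: [-0.4, -1.1, -0.8]
opening: 0.649
grip_force: 0.0
```

```bash
python3 - <<'E'
from h import *
s=observe();print(np.round(s["joint_positions"],2),s["tool_pos"],s["tool_rot"],s["ft_force"])
im,d=get_image("top"); a=get_image("scene")[0]
cv2.imwrite("pics/c3.png",np.hstack([im[180:340,230:490],a[150:310,220:480]])[...,::-1].repeat(1,0))
E
```

```text
[ 0.27  0.46 -0.63  2.35  0.59  0.49  0.26] [411.05490914  23.16906206 126.0928404 ] [-2.49117211e-03  2.36424349e-01  9.71646476e-01 -6.68650546e-04] [-0.37888502 -1.05276076 -0.75951925]
```

View pics/c3.png

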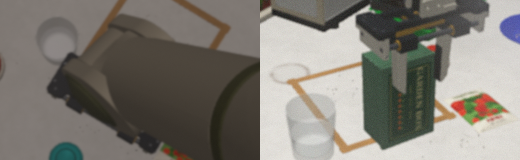

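The fingers sit squarely behind the lid near the tin's top, with clearance. I'll push forward gently.

Emit:
jog_arm(gripper=[-0.3,-0.3,-0.3,-0.3,-0.3,-0.3,-0.3,-0.3,-0.3,-0.3], dp=[[-0.2,0,0],[-0.4,0,0],[-0.55,0,0],[-0.7,0,0],[-0.85,0,0],[-1.0,0,0],[-1.15,0,0],[-1.3,0,0],[-1.4,0,0],[-1.5,0,0]], turn=[[0,0,0],[0,0,0],[0,0,0],[0,0,0],[0,0,0],[0,0,0],[0,0,0],[0,0,0],[0,0,0],[0,0,0]])

```text
clock: 8.92
tool_pos: [466.4, -4.5, 128.5]
tool_rot: [-0.0, 0.235, 0.972, 0.0]
ft_force: [0.3, -0.1, 0.2]
opening: 0.647
grip_force: 0.0
```

```bash
python3 - <<'E'
from h import *
a=get_image("scene")[0]
cv2.imwrite("pics/c4.png",cv2.resize(a[120:340,200:500],None,fx=1.5,fy=1.5)[...,::-1]);s=observe();print(s["tool_pos"],s["ft_force"])
E
```

```text
[467.01705287  -4.7429323  128.53188686] [ 1.37136629  0.31587511 -0.03467821]
```

View pics/c4.png

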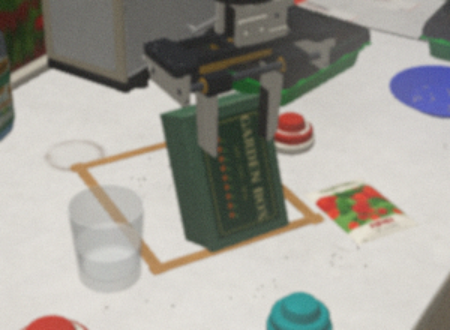

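The tin has tipped to about 20° with its pivot edge in place, close to the balance point. I'll push on until it falls, then lift.

Emit:
jog_arm(gripper=[-0.3,-0.3,-0.3,-0.3,-0.3,-0.3,-0.3,-0.3], dp=[[-0.12,0,0],[-0.25,0,0],[-0.37,0,0],[-0.5,0,0],[-0.5,0,0],[-0.5,0,0],[-0.5,0,0],[-0.5,0,0]], turn=[[0,0,0],[0,0,0],[0,0,0],[0,0,0],[0,0,0],[0,0,0],[0,0,0],[0,0,0]])

```text
clock: 9.63
tool_pos: [483.5, -13.3, 128.6]
tool_rot: [-0.0, 0.235, 0.972, -0.0]
ft_force: [-0.1, 0.2, -0.2]
opening: 0.652
grip_force: 0.0
```

Emit:
jog_arm(gripper=[-0.3,-0.3,-0.3,-0.3,-0.3,-0.3,-0.3,-0.3,-0.3,-0.3], dp=[[0.3,0,-0.5],[0.6,0,-1.0],[1,0.5,-1.5],[1,1.3,-2.0],[1,2,-2.5],[1,2.8,-2.5],[1,3.6,-2.5],[1,4.4,-2.5],[1,5.2,-2.5],[1,6,-2.5]], turn=[[0,0,0],[0,0,0],[0,0,0],[0,0,0],[0,0,0],[0,0,0],[0,0,0],[0,0,0],[0,0,0],[0,0,0]])

```text
clock: 10.47
tool_pos: [558.2, 219.7, 228.6]
tool_rot: [0.0, 0.235, 0.972, -0.0]
ft_force: [0.6, 0.5, 0.3]
opening: 0.65
grip_force: 0.0
```

```bash
python3 - <<'E'
from h import *
print(observe()["tool_pos"])
im,d=get_image("top");a=get_image("scene")[0]
cv2.imwrite("pics/c5.png",np.hstack([cv2.resize(im[100:380,200:560],(400,311)),cv2.resize(a[120:420,170:540],(383,311))])[...,::-1])
P=cloud("top",d);t=np.deg2rad(-29.4);R=np.array([[np.cos(t),np.sin(t)],[-np.sin(t),np.cos(t)]])
s=(P[...,2]>45)&(P[...,2]<85)&(np.hypot(P[...,0]-561,P[...,1]+60)<115)
f=((P[s][:,:2]-[561,-60])@R.T).astype(np.float32);r=cv2.minAreaRect(f);print(r,cv2.boxPoints(r).round().tolist(),np.median(P[s][:,2]))
E
```

```text
[558.15974428 219.72547132 228.55456624]
((-83.28312683105469, 40.697383880615234), (28.582603454589844, 3.8182373046875), 88.43113708496094) [[-86.0, 26.0], [-82.0, 26.0], [-81.0, 55.0], [-85.0, 55.0]] 60.68164447342849
```

View pics/c5.png

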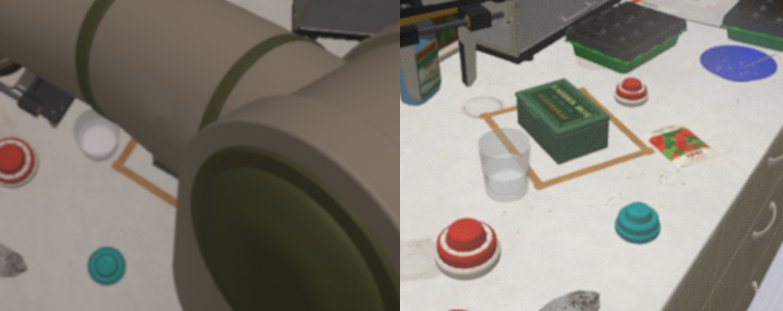

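The scene view shows the tin lying lid up inside the frame, with the glass and packet unmoved. I'll confirm from the scene depth, since the arm hides the top view.

```bash
python3 - <<'E'
from h import *
im,d=get_image("scene");P=cloud("scene",d);t=np.deg2rad(-29.4);R=np.array([[np.cos(t),np.sin(t)],[-np.sin(t),np.cos(t)]])
s=(P[...,2]>55)&(P[...,2]<80)&(np.hypot(P[...,0]-561,P[...,1]+60)<115)
f=((P[s][:,:2]-[561,-60])@R.T).astype(np.float32);r=cv2.minAreaRect(f);print(r,cv2.boxPoints(r).round().tolist(),np.median(P[s][:,2]))
for k in("timer","glass","packet"):
  for q in spot_in("scene",k)[:3]:
    u,v=q["centre"];print(k,(R@(P[int(v),int(u)][:2]-[561,-60])).round())
E
```

```text
((-5.609550476074219, 8.33306884765625), (160.79779052734375, 108.26567077636719), 2.8168303966522217) [[-89.0, 58.0], [-83.0, -50.0], [77.0, -42.0], [72.0, 66.0]] 66.65914236293668
timer [  25. -164.]
timer [-290.   29.]
timer [-238.  270.]
glass [-137.  167.]
glass [-46.  24.]
packet [-138. -152.]
```

The tin is well inside the frame, with more than 20 mm to spare on every side, so I'm handing in.

```bash
python3 -c "
from rig import *
print(sign_off())"
```

```text
the job is handed in; nothing more can be done
None
```

The timer was slid fully out of the tape frame to one side. The tin then tipped over and lies flat, lid up, wholly inside the frame, with the glass and packet not touched; the job was handed in at about 11 s.

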